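# Fit a funnel support over the bent rod of a lab stand

### The arm

A 6-joint arm with a two-finger parallel gripper is mounted at the origin on a cart in front of the work surface, level with it; the furniture and walls round the work are solid. World frame = base frame: x ahead of the robot, y to its left, z up, the work surface at z = 0. Lengths are in m, angles in degrees, forces in N, time in s.
With the tool pointing down it reaches from about 0.35 to 0.975 m from the base axis. Payload 4.9 kg.
Tool frame: the origin (TCP) lies midway between the tips of the shut fingers; the grasp point (between the pads) lies 19 mm behind it; z points along the fingers, x is the direction in which the jaws open and shut, and the axes are right-handed (so a half turn about z gives the same grasp; the last joint's range is limited). The gripper opens to 85 mm and grips with 20 to 120 N. Pads are 22 mm wide; open, the fingers measure 114 mm over their backs; the gripper's body (76 mm by 85 mm) begins 54 mm behind the grasp point. The pads swing forward as they close: fully open they stand 13 mm farther back than shut.
Start: joints at [59.759, 3.019, 92.412, -0, 84.569, -6.818], TCP at [0.248, 0.573, 0.231] pointing down, gripper open.
Joint ranges: [-172.51, 172.51], [-57.92, 126.97], [3.15, 148.05], [-58.71, 238.71], [5.1, 150.11], [-179.66, 179.66]. Speed limits (degrees/s): [147.25, 147.25, 180, 180, 180, 180].

### API

Orientations are given as [roll, pitch, yaw] about the fixed x, y, z axes, in that order (R = Rz(yaw) Ry(pitch) Rx(roll)).
In Python, from station import arm, capture gives the robot as it stands.
- The arm moves only by the shell command python3 -m jog 'ROWS'. ROWS is text: rows parted by semicolons, each of 7 numbers parted by spaces: the turn, a rotation vector about the tool's x, y, z in rad, then the shift along the tool's x, y, z in mm, then the finger opening in mm, from 0 to 85.4. A call has 1 to 20 rows; each row shifts and turns the commanded pose from where the row before left it, along the tool's axes as they then stand; what a row does not reach is not made up. A row lasts 1/10 s, in which the tool goes at most 50 mm and 8.59 degrees, less where a joint would pass 70% of its speed; a pose out of reach is approached as far as the arm can. A call with a gripper value outside its range is refused whole. The fingers move at their own pace and stop on an object; the grip force is fixed at half the most. Time passes only in rows, so rows that do not move let the fingers close. It gives the time, the measured TCP pose, the force and the opening at its end, in the units of the state.
- arm.state(): the state, without advancing time (a new reading comes with each control period).
- capture(name): name is "side" or "top"; returns a dict with "img" (420x560x3 uint8, red, green, blue), "fx", "fy", "cx", "cy" (pixels), "cam_to_world" (4x4, takes a point from camera to world coordinates). Camera axes: x right, y down, z forward; pixel columns grow to the right and rows downward; lengths in m; the calibration is good to about 2 mm. A picture is of the moment at which its call begins. There is no depth.
- arm.hand_in(): hands the job in, once; it reports no verdict.
The state is a dict: "time": time; "joint_pos": joint angles; "dq": joint speeds; "joint_efforts": joint torques, N m; "eef_pos": TCP position; "orientation": TCP orientation; "wrist_force": force on the tool from outside, world axes, zero at the start; "wrist_torque": the same for the moment, N m; "opening": opening from 0.0 (shut) to 1.0 (fully open).
Only numpy, scipy, OpenCV 4.12 (cv2) and the standard library are available. Lean on these libraries where they do the work, as an engineer would, in place of code of your own. Each camera call takes 0.05 s, during which the arm holds its last target.

### The job

Fit the loose funnel support on the stand: thread its drilled boss over the free end of the bent rod, guide it down the leaning part, round the bend and down the upright part, lowering it gently, without forcing it or letting it drop. Finish with the boss fully home on the stop collar and the arm lying level in the saddle, with your hand off it; leave the beaker and the bottles standing where they are.

Things in the scene. Friction and masses are not known exactly. Their poses are not given: they have to be found in the camera images.
- stand: Grey stand fixed to the bench: base plate 125x145x12 mm with a round steel rod 12 mm thick, in the stand's plane y = 0: upright (x = y = 0) up to z = 115 mm, then a 30 degree bend toward the stand's -x, then a straight leaning leg 60 mm long that ends free at x = -38, z = 197 mm. Origin: on the bench, on the axis of the upright part; z up.
- bend (a point): Centre of the circle of the rod's bend (a point in the air): 60 mm from the upright part toward the stand's -x, 115 mm above the bench. The rod's centre line runs round it at 60 mm radius through 30 degrees, up to a height of 145 mm. Axes as the stand's.
- leg: The free end of the leaning leg (fixed to the stand). Origin: centre of the rod at its free end; the rounded tip goes 6 mm beyond. z points outward along the leg, 30 degrees from vertical; y is the stand's y; the straight part runs from z = -60 mm to 0.
- seat (a point): Point on the axis of the upright rod, 55 mm above the bench: the boss's centre lies here when the boss sits fully home on the stop collar, a dark round collar 28 mm across whose top is 45 mm above the bench. Axes as the stand's.
- saddle (a point): Middle of the floor of the saddle, a grey block beside the rod on the stand's +y side: 42 mm from the rod's axis, 45 mm above the bench (level with the stop collar's top), 16 mm long along y. Its two cheeks stand 22 mm apart across the stand's x and rise 8 mm above the floor; the support's arm lies between them, pointing to +y.
- boss (a point): Centre of the drilled boss of the loose aluminium support: 32 mm across, 20 mm high, with a 17 mm bore right through along z. It starts flat on the bench, z up, underside 10 mm below this point. The arm leaves it along +y. Along -y a thin open ring 52 mm across, 6 mm thick, is centred 58 mm from the bore (not to be threaded). x lies across the arm.
- grip (a point): Grasp centre of the upright grip plate on the support's arm: 70 mm from the bore's axis along the support's +y, 38 mm above the underside. The plate is 12 mm thick (x), 28 mm wide (y) and reaches from 10 to 57 mm above the underside. Axes as the support's.
- support: The loose support as a whole, about 170 mm long, 70 to 140 g: ring, boss, arm (12 mm wide, 10 mm thick, to 84 mm from the bore) and grip plate, all undersides level. Origin on the bore's axis at the underside; axes as for the boss.
- beaker: Bystander: 80 mm glass beaker, 91 mm tall; origin at the centre of its underside.
- amber: Bystander: small amber bottle, 46 mm across, 91 mm tall; origin at the centre of its underside.
- bottle: Bystander: small white plastic bottle with a screw cap, 48 mm across, 87 mm tall; origin at the centre of its underside.
Mind the look-alikes: they are no part of the job. What is shaped like the support but red is not meant.

How it is judged:
By the outcome, as a careful person would: the job done as asked, in the order asked, and still so for the second after the job is handed in, with the robot touching nothing.
It also fails if it takes over 58 s, if anything falls off the work surface, if the arm or the gripper's body presses on something with over 40 N, if the wrist force passes 120 N, or if a joint passes its speed limit or range.

## Working session

There is one attempt and no reset: what is moved stays moved. The work goes in short steps, Python scripts to look and compute and a shell command to move; the robot and the scene stay as the last step left them, time stands still between calls to the robot, and variables do not carry over. Pictures are saved under pics/ and viewed, and the job is handed in when it is done.

```bash
ls; mkdir -p pics; python3 - <<'E'
from station import arm,capture
import cv2,numpy as np
for n in("side","top"):
    c=capture(n); cv2.imwrite(f"pics/{n}0.png",c["img"][:,:,::-1]); print(n,c["fx"],c["fy"],c["cx"],c["cy"]);print(np.round(c["cam_to_world"],4).tolist())
print(arm.state())
E
```

```text
pics
side 481.23468042838783 481.23468042838783 281.66238942672203 214.14733729433354
[[0.9956, -0.0551, 0.0764, 0.4166], [-0.0936, -0.6732, 0.7335, -0.7983], [0.011, -0.7374, -0.6754, 0.9123], [0.0, 0.0, 0.0, 1.0]]
top 394.7433036229204 394.7433036229204 272.6995128439509 209.38704959480773
[[0.0232, -0.9948, 0.0995, 0.3678], [-0.9996, -0.0247, -0.0142, 0.0352], [0.0165, -0.0991, -0.9949, 1.275], [0.0, 0.0, 0.0, 1.0]]
{'time': 0.1, 'joint_pos': array([ 5.97588344e+01,  3.05577202e+00,  9.24855208e+01, -1.17071659e-03,
        8.45698449e+01, -6.81863845e+00]), 'dq': array([ 0.03465754, -0.12139244, -0.18195662,  0.00874453, -0.0639514 ,
       -0.07332515]), 'joint_efforts': array([ 1.38073792e-04, -3.94904780e+01, -3.71364033e+01, -1.32350592e-04,
        3.89972629e-03,  9.36348471e-06]), 'eef_pos': array([0.2481584 , 0.57299098, 0.23014762]), 'orientation': array([-1.79987962e+02,  1.10489911e-01,  6.65775963e+01]), 'wrist_force': array([ 0.13862398, -0.18260868,  0.10964319]), 'wrist_torque': array([-0.01453738, -0.04290044, -0.02250489]), 'opening': 1.0004211918897257}
```

View pics/side0.png

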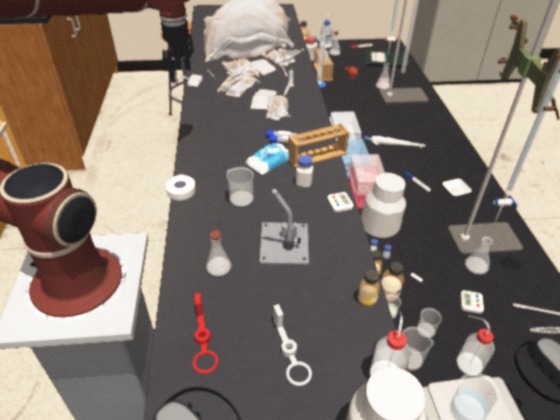

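View pics/top0.png

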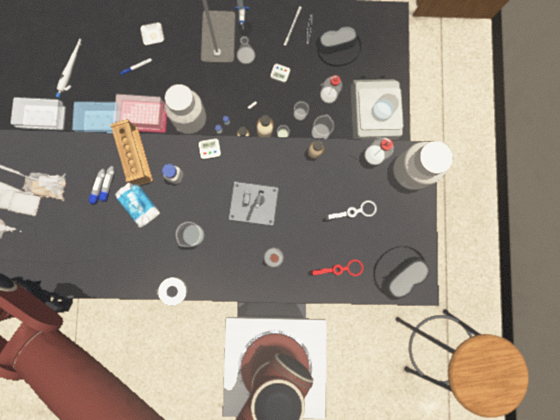

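The side view shows the stand near (287,242), the grey support from (278,308) to (298,374), and the red decoy at (203,335). Next I'll enlarge both views.

```bash
python3 - <<'E'
import cv2
s=cv2.imread("pics/side0.png");t=cv2.imread("pics/top0.png")
cv2.imwrite("pics/s_stand.png",cv2.resize(s[180:275,240:330],None,fx=6,fy=6,interpolation=cv2.INTER_CUBIC))
cv2.imwrite("pics/s_sup.png",cv2.resize(s[295:395,245:335],None,fx=6,fy=6,interpolation=cv2.INTER_CUBIC))
a=cv2.resize(t[175:230,222:286],None,fx=8,fy=8,interpolation=cv2.INTER_CUBIC)
b=cv2.resize(t[190:230,315:385],None,fx=8,fy=8,interpolation=cv2.INTER_CUBIC)
cv2.imwrite("pics/t_stand.png",a);cv2.imwrite("pics/t_sup.png",b)
E
```

```text
(no output)
```

View pics/s_stand.png

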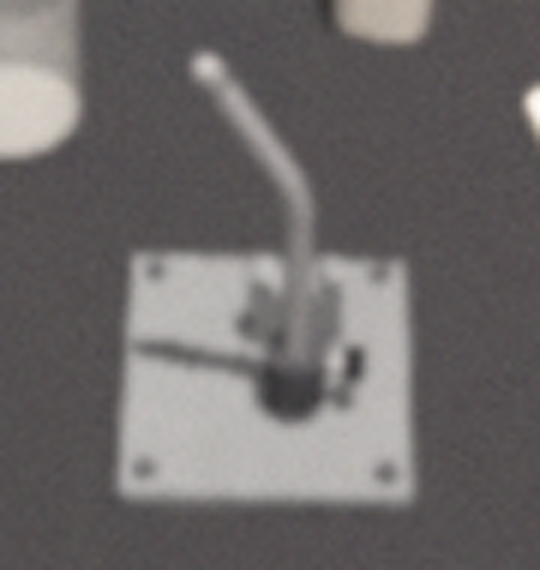

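View pics/s_sup.png

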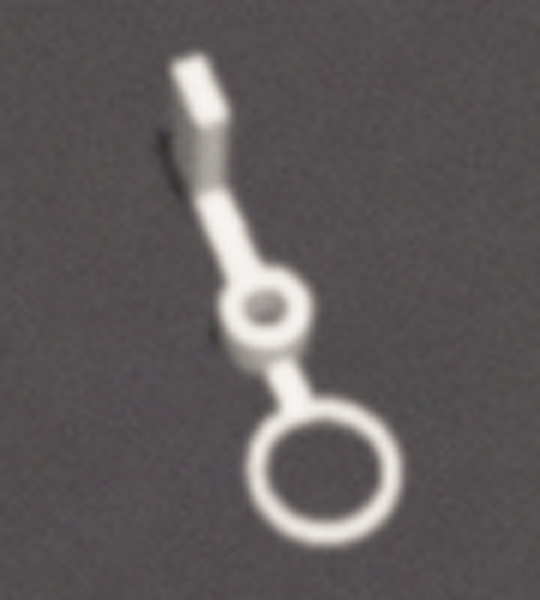

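View pics/t_stand.png

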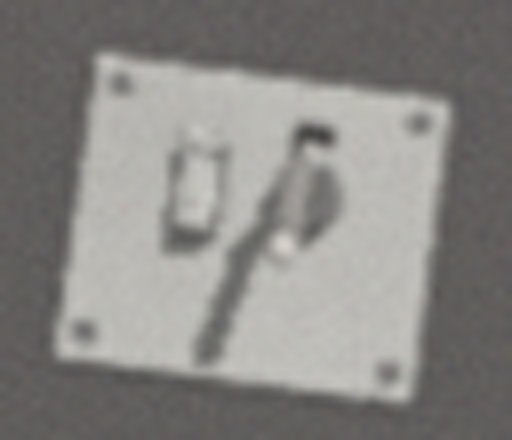

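View pics/t_sup.png

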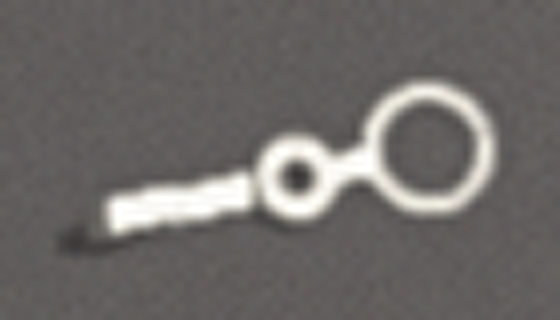

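```bash
cat > h.py <<'E'
import numpy as np
from scipy.optimize import least_squares
K={"side":(481.2347,281.6624,214.1473),"top":(394.7433,272.6995,209.3870)}
M={"side":np.array([[0.9956,-0.0551,0.0764,0.4166],[-0.0936,-0.6732,0.7335,-0.7983],[0.011,-0.7374,-0.6754,0.9123],[0,0,0,1]]),
"top":np.array([[0.0232,-0.9948,0.0995,0.3678],[-0.9996,-0.0247,-0.0142,0.0352],[0.0165,-0.0991,-0.9949,1.275],[0,0,0,1]])}
def proj(n,p):
    q=np.linalg.inv(M[n])@np.append(p,1); f,cx,cy=K[n]
    return np.array([cx+f*q[0]/q[2],cy+f*q[1]/q[2]])
def onplane(n,uv,z):
    f,cx,cy=K[n]; d=M[n][:3,:3]@np.array([(uv[0]-cx)/f,(uv[1]-cy)/f,1]); o=M[n][:3,3]
    return o+d*(z-o[2])/d[2]
def tri(a,b):
    A=[];B=[]
    for n,uv in(("side",a),("top",b)):
        f,cx,cy=K[n]; d=M[n][:3,:3]@np.array([(uv[0]-cx)/f,(uv[1]-cy)/f,1]); d/=np.linalg.norm(d);P=np.eye(3)-np.outer(d,d);A.append(P);B.append(P@M[n][:3,3])
    return np.linalg.lstsq(np.vstack(A),np.hstack(B),rcond=None)[0]
def crop(X,s,o): return [(X[0]+.5)/s-.5+o[0],(X[1]+.5)/s-.5+o[1]]
def Rz(a): c,s=np.cos(a),np.sin(a); return np.array([[c,-s,0],[s,c,0],[0,0,1]])
E
python3 - <<'E'
from h import *
ss=lambda X:crop(X,6,(240,180)); ts=lambda X:crop(X,8,(222,175)); su=lambda X:crop(X,6,(245,295)); tu=lambda X:crop(X,8,(315,190))
for n,L in(("side",[ss(x) for x in[(130,252),(405,258),(415,500),(118,497)]]),("top",[ts(x) for x in[(97,52),(450,100),(412,402),(55,355)]])):
    P=np.array([onplane(n,u,.012) for u in L]);print(n,P.round(4).tolist(),P.mean(0).round(4),[np.linalg.norm(P[i]-P[i-1]).round(4) for i in range(4)])
    for i in range(4): d=P[(i+1)%4]-P[i];print(np.degrees(np.arctan2(d[1],d[0])).round(2))
print("tip",onplane("side",ss((207,68)),.2),onplane("top",ts((285,243)),.2),tri(ss((207,68)),ts((285,243))))
print("collar top",onplane("side",ss((292,375)),.045))
print("saddle",onplane("top",ts((197,190)),.045))
b1,b2=onplane("side",su((266,306)),.02),onplane("top",tu((297,177)),.02)
r1,r2=onplane("side",su((324,471)),.006),onplane("top",tu((430,148)),.006)
p1=onplane("side",su((202,88)),.057)
print(b1,b2,r1,r2,p1)
for r,b in((r1,b1),(r2,b2)):
    d=b-r;print(np.linalg.norm(d[:2]),np.degrees(np.arctan2(d[1],d[0])))
d=p1-b1;print(np.linalg.norm(d[:2]),np.degrees(np.arctan2(d[1],d[0])))
E
```

```text
side [[0.4602, 0.1541, 0.012], [0.5842, 0.14, 0.012], [0.569, -0.0055, 0.012], [0.446, 0.0065, 0.012]] [0.5149 0.0738 0.012 ] [np.float64(0.1483), np.float64(0.1248), np.float64(0.1463), np.float64(0.1235)]
-6.52
-95.97
174.42
84.5
top [[0.583, 0.1454, 0.012], [0.5671, 0.0023, 0.012], [0.4445, 0.0149, 0.012], [0.4599, 0.1582, 0.012]] [0.5136 0.0802 0.012 ] [np.float64(0.1238), np.float64(0.144), np.float64(0.1232), np.float64(0.1441)]
-96.35
174.16
83.88
-5.9
tip [0.48714244 0.05590283 0.2       ] [0.4864977  0.06261371 0.2       ] [0.48742299 0.06276407 0.19424458]
collar top [0.52147729 0.03890403 0.045     ]
saddle [0.52365202 0.10161309 0.045     ]
[ 0.49432342 -0.24028041  0.02      ] [ 0.49219598 -0.23594777  0.02      ] [ 0.50856578 -0.29720133  0.006     ] [ 0.50674241 -0.2930585   0.006     ] [ 0.47747811 -0.17221772  0.057     ]
0.05867569100630539 104.04773587071647
0.0589341513830643 104.2897164645507
0.07011628609271274 103.90119194105704
```

```bash
python3 -m jog '0 0 .131 0 0 -10 85;0 0 .131 0 0 -10 85;0 0 .131 0 0 -10 85;0 0 .131 0 0 -10 85;0 0 .131 0 0 -10 85;0 0 .131 0 0 -10 85;0 0 .131 0 0 -10 85;0 0 0 2.3 43 0 85;0 0 0 2.3 43 0 85;0 0 0 2.3 43 0 85;0 0 0 2.3 43 0 85;0 0 0 2.3 43 0 85;0 0 0 2.3 43 0 85;0 0 0 2.3 43 0 85;0 0 0 2.3 43 0 85;0 0 0 2.3 43 0 85;0 0 0 2.3 43 0 85'
```

```text
time: 1.8
eef_pos: [0.3749, 0.1603, 0.3009]
orientation: [-180.0, 0.0, 14.1]
wrist_force: [1.0, 0.3, -0.3]
opening: 0.997
```

```bash
python3 -m jog '0 0 0 2.2 43 0 85;0 0 0 2.2 43 0 85;0 0 0 2.2 43 0 85;0 0 0 2.2 43 0 85;0 0 0 2.2 43 0 85;0 0 0 2.2 43 0 85;0 0 0 2.2 43 0 85;0 0 0 2.2 43 0 85;0 0 0 0 0 40 85;0 0 0 0 0 40 85;0 0 0 0 0 40 60;0 0 0 0 0 40 45;0 0 0 0 0 40 45;0 0 0 0 0 0 45;0 0 0 0 0 0 45'; python3 - <<'E'
from station import arm,capture
import cv2
for n,(x,y) in(("side",(230,250)),("top",(300,160))):
    c=capture(n); cv2.imwrite(f"pics/{n}1.png",cv2.resize(c["img"][y:y+140,x:x+120,::-1],None,fx=4,fy=4,interpolation=cv2.INTER_CUBIC))
E
```

```text
time: 3.3
eef_pos: [0.4752, -0.1673, 0.1011]
orientation: [-179.9, 0.1, 14.0]
wrist_force: [0.6, -0.2, 1.7]
opening: 0.522
```

View pics/side1.png

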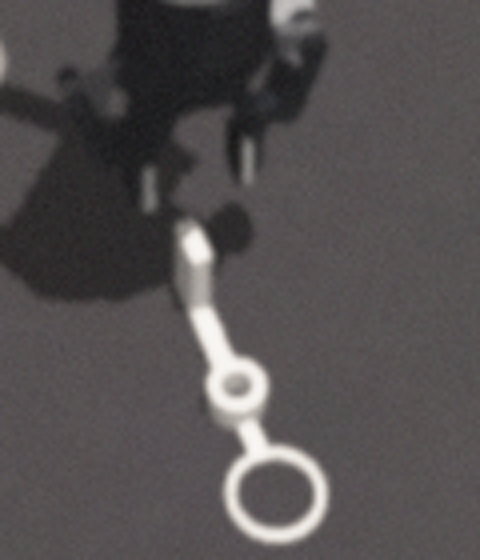

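View pics/top1.png

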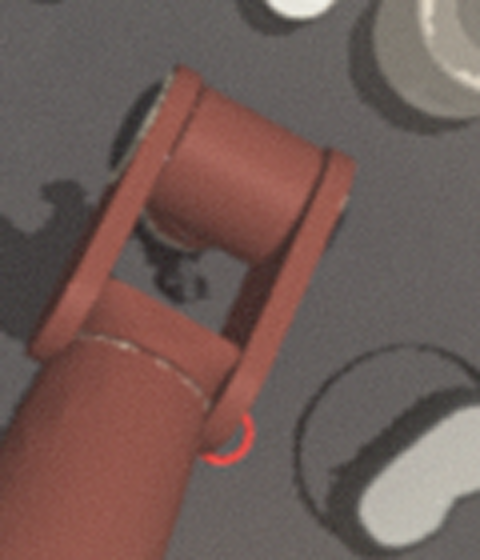

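```bash
python3 - <<'E'
from h import *
p=np.array([.4752,-.1673,.101]);x=np.array([np.cos(np.radians(14)),np.sin(np.radians(14)),0])
for s in(-1,1):
  for dz in(0,.005,.01):
    for yy in (0,-.011):
      q=p+s*x*.0225+[0,0,dz]+yy*np.array([-x[1],x[0],0])
      print(s,dz,yy,(((proj("side",q)-[230,250])+.5)*4-.5).round(1))
E
```

```text
-1 0 0 [149.3 191.9]
-1 0 -0.011 [155.9 207.9]
-1 0.005 0 [149.2 186. ]
-1 0.005 -0.011 [155.8 202. ]
-1 0.01 0 [149.1 180. ]
-1 0.01 -0.011 [155.7 196.1]
1 0 0 [230.  169.8]
1 0 -0.011 [237.1 185.5]
1 0.005 0 [230.2 163.9]
1 0.005 -0.011 [237.3 179.6]
1 0.01 0 [230.4 157.9]
1 0.01 -0.011 [237.5 173.6]
```

Both fingertips straddle the plate. In the side view the pads are near (148,212) and (247,185), with the plate top between them at (195,243). I'll lower and close.

```bash
python3 -m jog '0 0 0 0 0 21 45;0 0 0 0 0 21 45;0 0 0 0 0 20 45;0 0 0 0 0 20 45;0 0 0 0 0 0 30;0 0 0 0 0 0 24;0 0 0 0 0 0 18;0 0 0 0 0 0 14;0 0 0 0 0 0 10;0 0 0 0 0 0 5;0 0 0 0 0 0 5;0 0 0 0 0 0 5'; python3 - <<'E'
from station import arm,capture
import cv2
print(arm.state()['wrist_force'],arm.state()['eef_pos'])
for n,(x,y) in(("side",(230,250)),):
    c=capture(n); cv2.imwrite(f"pics/{n}2.png",cv2.resize(c["img"][y:y+140,x:x+120,::-1],None,fx=4,fy=4,interpolation=cv2.INTER_CUBIC))
E
```

```text
time: 4.6
eef_pos: [0.477, -0.1682, 0.0212]
orientation: [179.9, -0.1, 14.0]
wrist_force: [-1.3, 0.2, 6.9]
opening: 0.135
[-1.32228891  0.21343227  6.90288339] [ 0.47695635 -0.16824662  0.02117755]
```

View pics/side2.png

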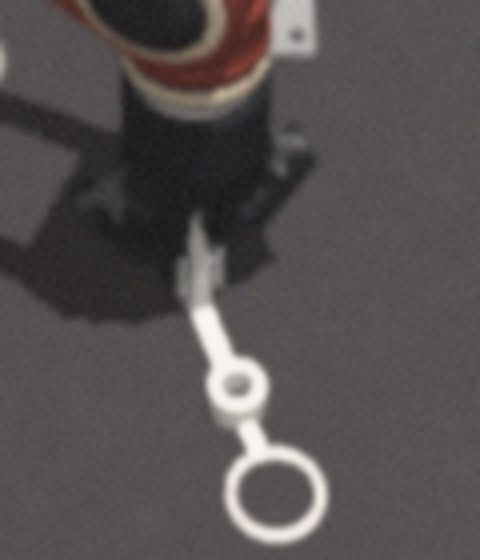

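Gripped: the opening is 11.5 mm and the boss hasn't shifted. I'll refine the stand pose by overlaying the rod model on the images before moving.

```bash
cat >> h.py <<'E'
def rod(n=40):
    up=[[0,0,z] for z in np.linspace(.045,.115,12)]
    b=[[-.06+.06*np.cos(a),0,.115+.06*np.sin(a)] for a in np.linspace(0,np.pi/6,8)]
    e=np.array(b[-1]);d=np.array([-.5,0,np.sqrt(.75)])
    return np.array(up+b+[list(e+d*t) for t in np.linspace(0,.06,10)])
E
python3 - <<'E'
from h import *
import cv2
o=np.array([.5235,.0590,0]);yaw=np.radians(-6)
R=Rz(yaw)
for n,off,s,f in(("side",(240,180),6,"side0"),("top",(222,175),8,"top0")):
    im=cv2.imread(f"pics/{f}.png"); h,w=(95,90) if n=="side" else(55,64)
    a=cv2.resize(im[off[1]:off[1]+h,off[0]:off[0]+w],None,fx=s,fy=s,interpolation=cv2.INTER_CUBIC)
    def d(p,c,r=2):
        u=proj(n,R@p+o); u=(u-off+.5)*s-.5; cv2.circle(a,tuple(np.round(u).astype(int)),r,c,-1)
    for p in rod(): d(p,(0,0,255))
    for t in np.linspace(0,6.28,40): d(np.array([.014*np.cos(t),.014*np.sin(t),.045]),(0,255,0),1)
    for x in(-.011,.011):
        for y in(.034,.05): d(np.array([x,y,.053]),(255,0,0))
    cv2.imwrite(f"pics/ov_{n}.png",a)
E
```

```text
(no output)
```

View pics/ov_side.png

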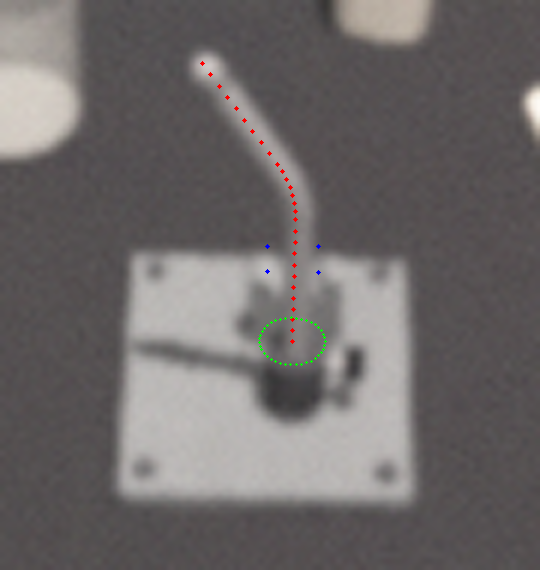

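View pics/ov_top.png

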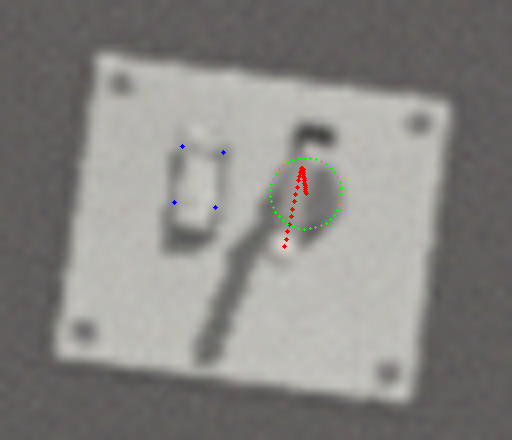

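```bash
python3 -m jog '0 0 0 0 0 -10 5;0 0 0 0 0 -30 5;0 0 0 0 0 -40 5;0 0 0 0 0 -40 5;0 0 0 0 0 -40 5;0 0 0 0 0 -40 5;0 0 0 0 0 -40 5;0 0 0 0 0 -40 5;0 0 .1 0 0 0 5;0 0 .1 0 0 0 5;0 0 .1 0 0 0 5;0 0 .05 0 0 0 5;0 .1 0 0 0 0 5;0 .1 0 0 0 0 5;0 .1 0 0 0 0 5;0 .1 0 0 0 0 5;0 .124 0 0 0 0 5'; cat >> h.py <<'E'
from scipy.spatial.transform import Rotation as Ro
T=np.diag([1,-1,-1.])
def target(s,o,L=.071,dz=.011,yaw=-6,bx=0,tilt=30):
    """s: distance of boss centre beyond the free end along leg"""
    o=np.array([o[0],o[1],0.]); A=Ro.from_euler('z',yaw,degrees=True).as_matrix()
    P=A@np.array([-.038-.5*s,0,.197+.866*s])+o
    R=A@Ro.from_euler('y',-tilt,degrees=True).as_matrix()@T
    return P-R@np.array([bx,L,dz]),R,P
def now():
    from station import arm
    st=arm.state(); return np.array(st['eef_pos']),Ro.from_euler('xyz',st['orientation'],degrees=True).as_matrix(),st
E
python3 - <<'E'
from h import *
p,R,st=now(); t,Rt,P=target(.03,(.5255,.0585))
print(st['time'],p,st['orientation'],t,"delta tool mm",(R.T@(t-p)*1000).round(1),"rot",Ro.from_matrix(R.T@Rt).as_rotvec().round(3),st['wrist_force'],st['opening'])
E
```

```text
time: 6.35
eef_pos: [0.4755, -0.1672, 0.2998]
orientation: [180.0, -30.3, -6.0]
wrist_force: [0.3, 0.3, -1.0]
opening: 0.136
6.35 [ 0.47548564 -0.1672316   0.29979768] [179.97478898 -30.26098225  -5.96291179] [0.47474199 0.13522597 0.23250628] delta tool mm [ -61.7 -300.8   41.8] rot [ 0.    -0.005  0.001] [ 0.29130523  0.2995389  -1.02894344] 0.13620027230788603
```

```bash
python3 -m jog '0 0 0 0 -38 0 5;0 0 0 0 -38 0 5;0 0 0 0 -38 0 5;0 0 0 0 -38 0 5;0 0 0 0 -38 0 5;0 0 0 0 -38 0 5;0 0 0 0 -38 0 5;0 0 0 0 -35 0 5;0 0 0 -12 0 8 5;0 0 0 -12 0 8 5;0 0 0 -12 0 8 5;0 0 0 -12 0 8 5;0 0 0 -12 0 8 5;0 0 0 0 0 0 5;0 0 0 0 0 0 5'; cat > look.py <<'E'
import sys,cv2
from station import capture
tag=sys.argv[1]
ct={"side":(225,150,110,120),"top":(215,160,90,80)}
for n,(x,y,w,h) in ct.items():
    c=capture(n); cv2.imwrite(f"pics/{n}{tag}.png",cv2.resize(c["img"][y:y+h,x:x+w,::-1],None,fx=5,fy=5,interpolation=cv2.INTER_CUBIC))
E
python3 look.py 3
python3 - <<'E'
from h import *
p,R,st=now(); t,Rt,P=target(.03,(.5255,.0585))
print(st['time'],p,st['orientation'],"delta tool mm",(R.T@(t-p)*1000).round(1),"rot",Ro.from_matrix(R.T@Rt).as_rotvec().round(3),st['wrist_force'],st['opening'])
E
```

```text
time: 7.85
eef_pos: [0.4753, 0.1347, 0.2345]
orientation: [180.0, -30.0, -6.1]
wrist_force: [0.5, 0.2, -1.6]
opening: 0.133
7.95 [0.47595265 0.13494916 0.23584197] [-179.96625619  -30.12805377   -6.06240675] delta tool mm [-2.7 -0.1  2.3] rot [-0.    -0.002 -0.001] [-0.18963815 -0.31631477 -0.36205372] 0.13654682386355382
```

View pics/side3.png

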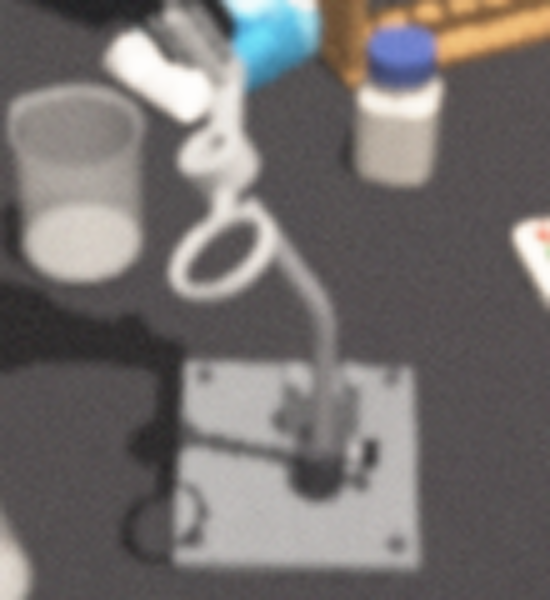

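View pics/top3.png

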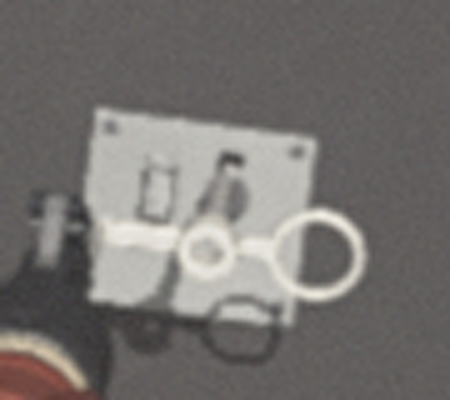

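```bash
python3 - <<'E'
from h import *
import cv2
p,R,st=now()
def sup(q,L=.071): # support coords(underside origin) -> world
    return p+R@(np.array([0,L,.021])+T@np.array(q))
for n,off,tip in(("side",(225,150),crop((207,68),6,(240,180))),("top",(215,160),crop((285,243),8,(222,175)))):
    a=cv2.imread(f"pics/{n}3.png"); x0,y0=(150,80) if n=="side" else(80,170)
    b=cv2.resize(a[y0:y0+240,x0:x0+300],None,fx=2.5,fy=2.5,interpolation=cv2.INTER_CUBIC)
    def d(u,c):
        u=((np.array(u)-off+.5)*5-.5-[x0,y0])*2.5; cv2.circle(b,tuple(np.round(u).astype(int)),3,c,-1)
    for t in np.linspace(0,6.28,24):
        d(proj(n,sup([.016*np.cos(t),.016*np.sin(t),.02])),(0,0,255))
        d(proj(n,sup([.026*np.cos(t),-.058+.026*np.sin(t),.006])),(0,255,0))
    d(tip,(255,0,0)); cv2.imwrite(f"pics/ov3_{n}.png",b)
E
```

```text
(no output)
```

View pics/ov3_side.png

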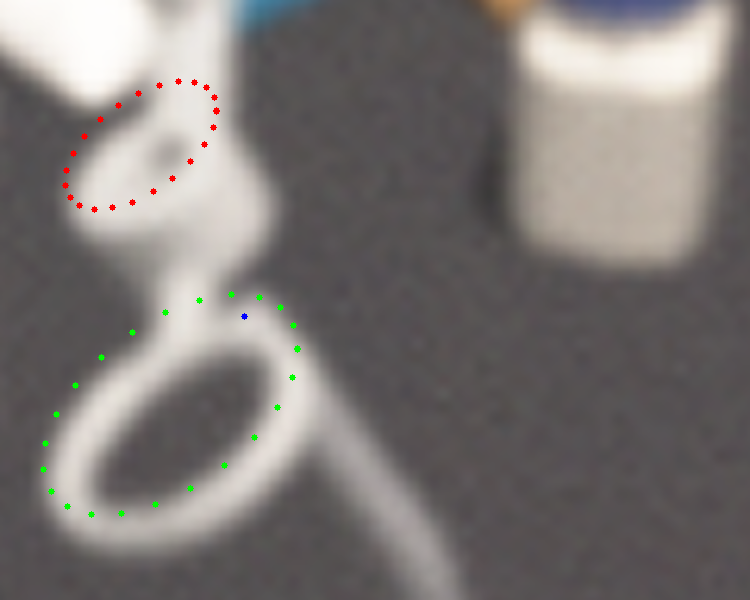

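View pics/ov3_top.png

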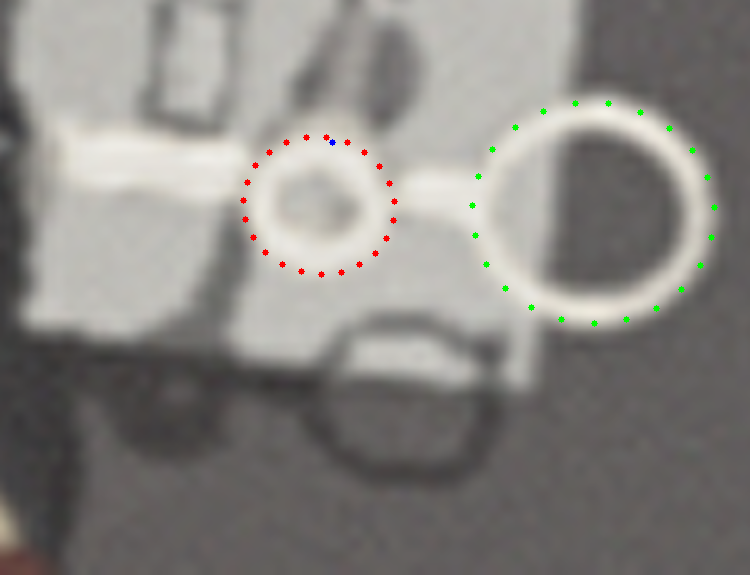

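The top view agrees with the TCP model: the predicted boss circle at (320,205) fits the image. The side camera is biased about 2 px downward. I'll move close to the tip and compare again.

```bash
python3 - <<'E'
from h import *
p,R,st=now(); t,Rt,P=target(.018,(.5248,.059))
print(p,"delta tool mm",(R.T@(t-p)*1000).round(1),"rot",Ro.from_matrix(R.T@Rt).as_rotvec().round(3))
E
```

```text
[0.47595265 0.13494916 0.23584197] delta tool mm [-3.4 -0.6 13.9] rot [-0.    -0.002 -0.001]
```

```bash
python3 -m jog '0 0 0 -1.5 0 5 5;0 0 0 -1.4 -.5 5 5;0 0 0 0 0 3.5 5;0 0 0 0 0 0 5;0 0 0 0 0 0 5'; python3 look.py 4
cat > ov.py <<'E'
from h import *
import cv2,sys
tag=sys.argv[1]; p,R,st=now(); oo=np.array([.5248,.059,0]);A=Rz(np.radians(-6))
print(st['time'],p.round(4),st['orientation'].round(2),st['wrist_force'].round(1),st['wrist_torque'].round(2))
ub=R@T@np.array([0,0,1.])
b=p+R@np.array([0,.071,.011]); bs=A.T@(b-oo); print("boss centre in stand mm",(bs*1000).round(1),"axis stand",(A.T@ub).round(3))
u=np.array([-.5,0,.866]);d=bs-np.array([-.038,0,.197]);s=d@u;print("s",round(s*1000,1),"perp x",round(1000*(d@np.array([.866,0,.5])),1),"y",round(bs[1]*1000,1))
def sup(q,L=.071): return p+R@(np.array([0,L,.021])+T@np.array(q))
for n,off,bias in(("side",(225,150),np.array([.6,1.9])),("top",(215,160),np.zeros(2))):
    a=cv2.imread(f"pics/{n}{tag}.png"); x0,y0,w,h=(130,70,260,240) if n=="side" else(120,130,200,160)
    if tag>'6' and n=="side": y0=150
    k=3
    im=cv2.resize(a[y0:y0+h,x0:x0+w],None,fx=k,fy=k,interpolation=cv2.INTER_CUBIC)
    def dd(u,c):
        u=((np.array(u)+bias-off+.5)*5-.5-[x0,y0])*k; cv2.circle(im,tuple(np.round(u).astype(int)),2,c,-1)
    for t in np.linspace(0,6.28,24):
        for z,c in((.02,(0,0,255)),(0,(255,0,255))): dd(proj(n,sup([.0085*np.cos(t),.0085*np.sin(t),z])),c)
    for q in rod(): dd(proj(n,A@q+oo),(255,0,0))
    cv2.imwrite(f"pics/ov{tag}_{n}.png",im)
E
python3 ov.py 4
```

```text
time: 8.45
eef_pos: [0.4796, 0.1352, 0.2212]
orientation: [180.0, -30.0, -6.0]
wrist_force: [-0.0, 0.9, -2.0]
opening: 0.135
8.55 [0.4797 0.1352 0.2217] [-180.    -30.04   -6.01] [-0.4 -0.3 -0.7] [0.04 0.4  0.  ]
boss centre in stand mm [-4.730e+01  1.000e-01  2.122e+02] axis stand [-0.501  0.     0.866]
s 17.8 perp x -0.5 y 0.1
```

```bash
python3 -c "
import cv2
for n in('side','top'): print(cv2.imread(f'pics/ov4_{n}.png').shape)"
```

```text
(720, 780, 3)
(480, 600, 3)
```

View pics/ov4_side.png

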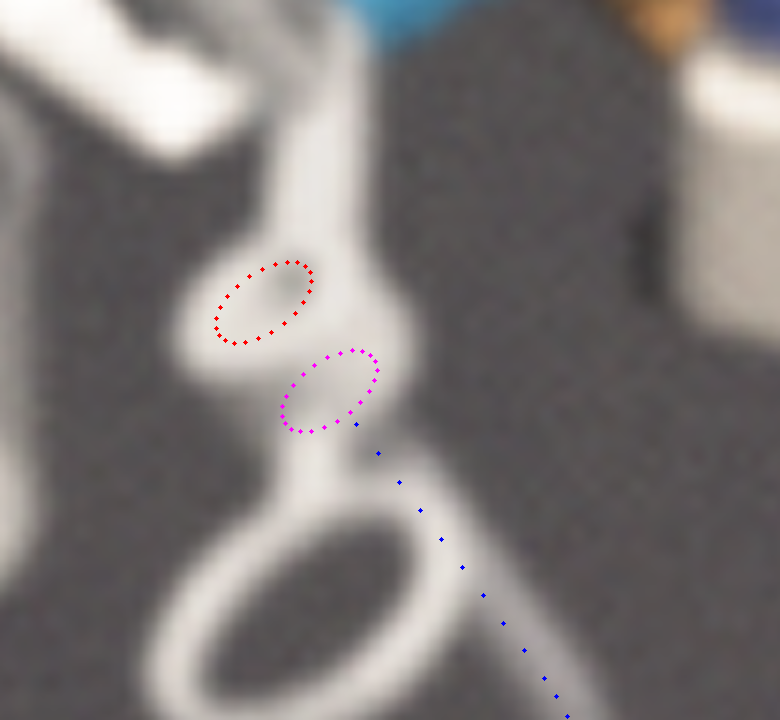

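View pics/ov4_top.png

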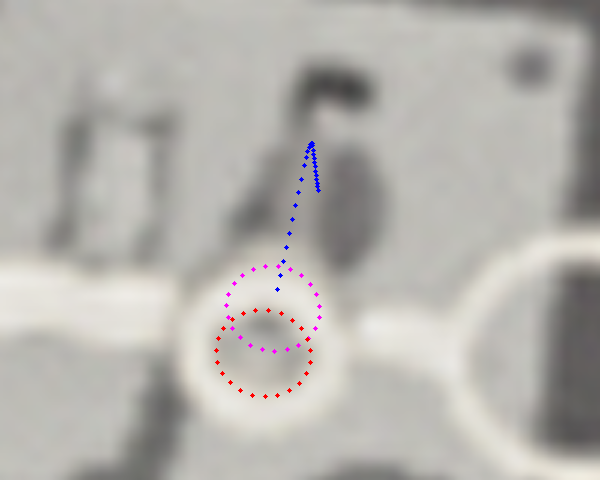

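```bash
cat > ro.py <<'E'
from h import *
import cv2,sys
def draw(o,yaw,n,bias):
    s=cv2.imread(f"pics/{n}0.png"); (x0,y0,w,h),k=((262,185,45,65),10) if n=="side" else((235,182,45,40),10)
    im=cv2.resize(s[y0:y0+h,x0:x0+w],None,fx=k,fy=k,interpolation=cv2.INTER_CUBIC)
    A=Rz(np.radians(yaw)); q=rod(); q=np.array(q); q=q@A.T+o
    tipc=q[-1]
    c=[proj(n,x)+bias for x in q]
    C=M[n][:3,3]
    # silhouette: offset perpendicular to axis and view
    f=lambda u:tuple(np.round((np.array(u)-[x0,y0]+.5)*k-.5).astype(int))
    for i in range(len(q)-1):
        t=q[i+1]-q[i]; v=q[i]-C; m=np.cross(t,v); m/=np.linalg.norm(m)
        for sg in(-1,1): cv2.circle(im,f(proj(n,q[i]+sg*.006*m)+bias),1,(0,0,255),-1)
    v=(tipc-C);v/=np.linalg.norm(v); e=np.cross(v,[0,0,1.]);e/=np.linalg.norm(e);g=np.cross(v,e)
    for a in np.linspace(0,6.28,20): cv2.circle(im,f(proj(n,tipc+.006*(np.cos(a)*e+np.sin(a)*g))+bias),1,(0,255,255),-1)
    return im
S=[(.5248,.059),(.527,.059),(.5248,.062)]
cv2.imwrite("pics/ro_side_%s.png"%sys.argv[1],np.hstack([draw([*o,0],-6,"side",np.array([.6,1.9])) for o in S])[:600,:1350] if 0 else cv2.resize(np.hstack([draw([*o,0],-6,"side",np.array([.6,1.9])) for o in S]),(800,385)))
cv2.imwrite("pics/ro_top_%s.png"%sys.argv[1],cv2.resize(np.hstack([draw([*o,0],-6,"top",np.zeros(2)) for o in S[:2]]),(800,356)))
E
python3 ro.py a
```

```text
ro.py:13: RuntimeWarning: invalid value encountered in divide
  t=q[i+1]-q[i]; v=q[i]-C; m=np.cross(t,v); m/=np.linalg.norm(m)
ro.py:11: RuntimeWarning: invalid value encountered in cast
  f=lambda u:tuple(np.round((np.array(u)-[x0,y0]+.5)*k-.5).astype(int))
Traceback (most recent call last):
  File "ro.py", line 19, in <module>
    cv2.imwrite("pics/ro_side_%s.png"%sys.argv[1],np.hstack([draw([*o,0],-6,"side",np.array([.6,1.9])) for o in S])[:600,:1350] if 0 else cv2.resize(np.hstack([draw([*o,0],-6,"side",np.array([.6,1.9])) for o in S]),(800,385)))
                                                                                                                                                                ~~~~^^^^^^^^^^^^^^^^^^^^^^^^^^^^^^^^^^^^^
  File "ro.py", line 14, in draw
    for sg in(-1,1): cv2.circle(im,f(proj(n,q[i]+sg*.006*m)+bias),1,(0,0,255),-1)
                     ~~~~~~~~~~^^^^^^^^^^^^^^^^^^^^^^^^^^^^^^^^^^^^^^^^^^^^^^^^^^
cv2.error: OpenCV(4.12.0) :-1: error: (-5:Bad argument) in function 'circle'
> Overload resolution failed:
>  - Can't parse 'center'. Sequence item with index 0 has a wrong type
>  - Can't parse 'center'. Sequence item with index 0 has a wrong type
```

```bash
sed -i 's/t=q\[i+1\]-q\[i\];/t=q[i+1]-q[i]\n        if np.linalg.norm(t)<1e-6: continue\n        /' ro.py; python3 ro.py a
```

```text
File "ro.py", line 15
    v=q[i]-C; m=np.cross(t,v); m/=np.linalg.norm(m)
IndentationError: unexpected indent
```

```bash
sed -i 's/^ *v=q\[i\]-C;/        v=q[i]-C;/' ro.py; python3 ro.py a
```

```text
(no output)
```

View pics/ro_side_a.png

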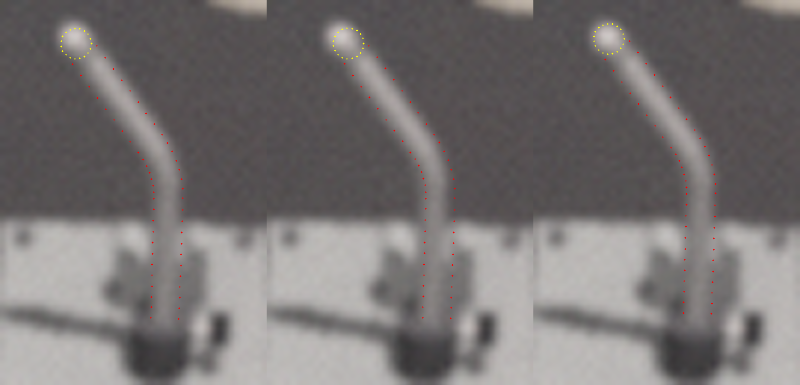

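View pics/ro_top_a.png

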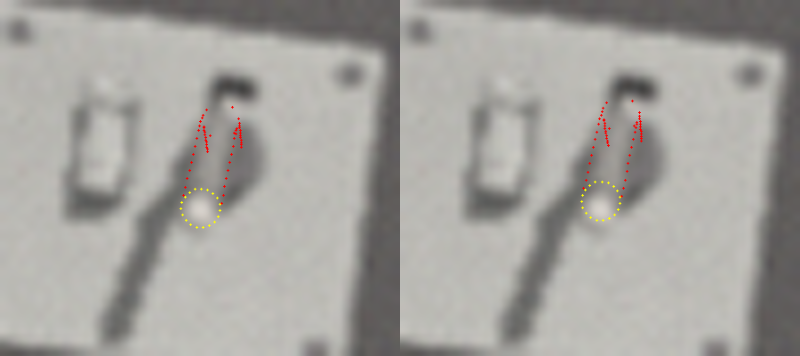

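```bash
python3 -m jog '0 0 0 .5 -.8 2 5;0 0 0 0 0 2 5;0 0 0 0 0 2 5;0 0 0 0 0 2 5;0 0 0 0 0 2 5;0 0 0 0 0 0 5'; python3 look.py 5;python3 ov.py 5
```

```text
time: 9.15
eef_pos: [0.485, 0.1353, 0.2126]
orientation: [180.0, -30.0, -6.0]
wrist_force: [-0.4, -0.5, -0.8]
opening: 0.134
9.25 [0.4851 0.1354 0.213 ] [179.99 -30.01  -6.01] [ 0.5  0.9 -0.3] [0.1  0.33 0.  ]
boss centre in stand mm [-42.    0.8 203.4] axis stand [-0.5    0.     0.866]
s 7.6 perp x -0.2 y 0.8
```

View pics/ov5_side.png

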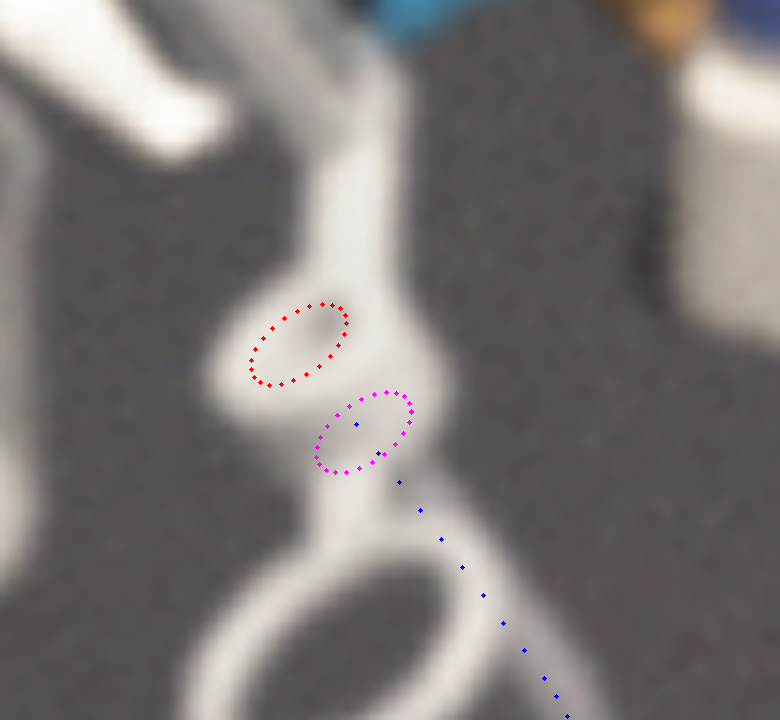

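View pics/ov5_top.png

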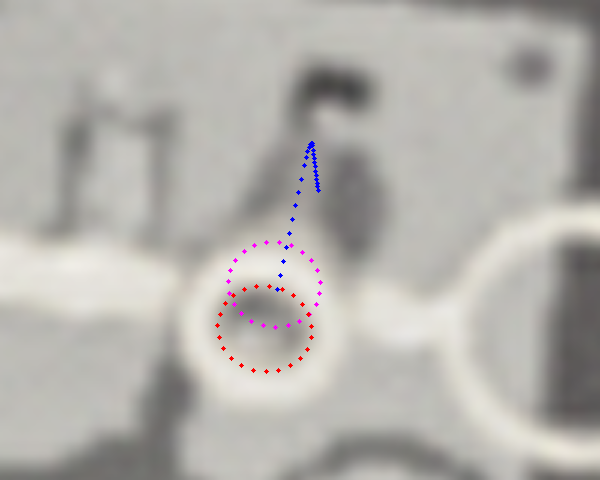

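The bore is over the tip, with the dark shaded tip inside it at about (262,305) in the top crop and no contact force. I'll go on down the leg.

```bash
python3 -m jog '0 0 0 0 0 2 5;0 0 0 0 0 2 5;0 0 0 0 0 2 5;0 0 0 0 0 3 5;0 0 0 0 0 3 5;0 0 0 0 0 3 5;0 0 0 0 0 3 5;0 0 0 0 0 3 5;0 0 0 0 0 3 5;0 0 0 0 0 0 5'; python3 look.py 6;python3 ov.py 6
```

```text
time: 10.25
eef_pos: [0.4969, 0.134, 0.1916]
orientation: [180.0, -30.0, -6.0]
wrist_force: [-0.3, 0.3, -1.1]
opening: 0.132
10.35 [0.4971 0.1341 0.1922] [180.   -30.01  -6.01] [-0.9 -0.9 -0.2] [0.04 0.36 0.01]
boss centre in stand mm [-30.    0.8 182.7] axis stand [-0.5    0.     0.866]
s -16.4 perp x -0.2 y 0.8
```

View pics/ov6_side.png

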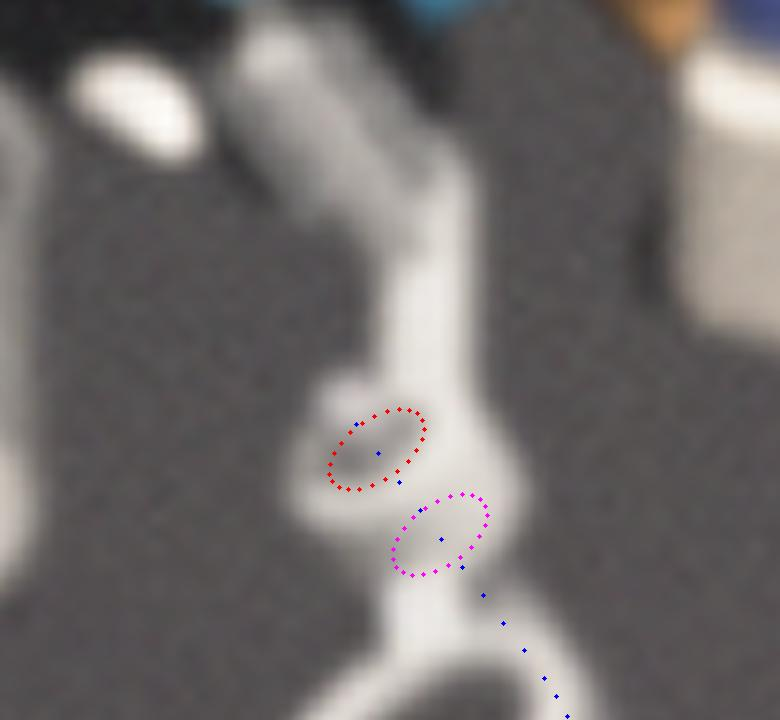

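View pics/ov6_top.png

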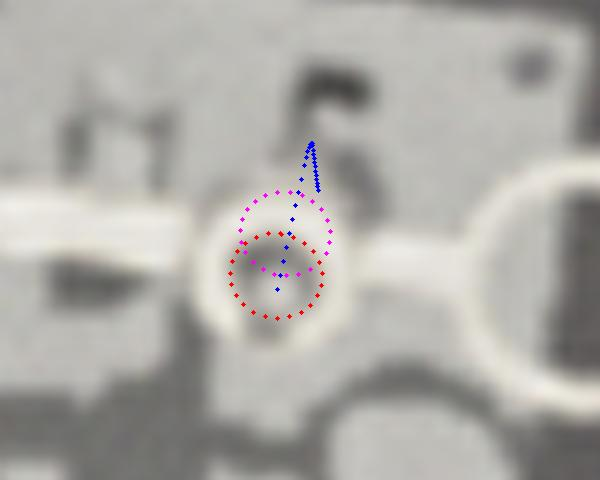

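The rod tip now shows above the boss in the side crop at (348,398), with no contact force.

```bash
python3 -m jog '0 0 0 0 0 3 5;0 0 0 0 0 3 5;0 0 0 0 0 3 5;0 0 0 0 0 3 5;0 0 0 0 0 3 5;0 0 0 0 0 0 5'; python3 ov.py 6;  python3 -m jog '0 0 0 0 0 3 5;0 0 0 0 0 3 5;0 0 0 0 0 3 5;0 0 0 0 0 3 5;0 0 0 0 0 3 5;0 0 0 0 0 0 5';python3 look.py 7;python3 ov.py 7
```

```text
time: 10.95
eef_pos: [0.5043, 0.1333, 0.1786]
orientation: [180.0, -30.0, -6.0]
wrist_force: [-1.2, 0.0, -0.8]
opening: 0.13
10.95 [0.5043 0.1333 0.1786] [179.98 -29.96  -6.01] [-1.2  0.  -0.8] [ 0.06  0.4  -0.06]
boss centre in stand mm [-22.6   0.7 169.1] axis stand [-0.499  0.     0.866]
s -31.9 perp x -0.7 y 0.7
time: 11.55
eef_pos: [0.5118, 0.1325, 0.1656]
orientation: [180.0, -30.0, -6.0]
wrist_force: [-0.1, 0.7, -1.1]
opening: 0.132
11.65 [0.512  0.1325 0.1662] [180.   -30.01  -6.02] [-0.2  0.1 -1.1] [ 0.09  0.27 -0.02]
boss centre in stand mm [-15.    0.8 156.7] axis stand [-0.5    0.     0.866]
s -46.4 perp x -0.2 y 0.8
```

View pics/ov7_side.png

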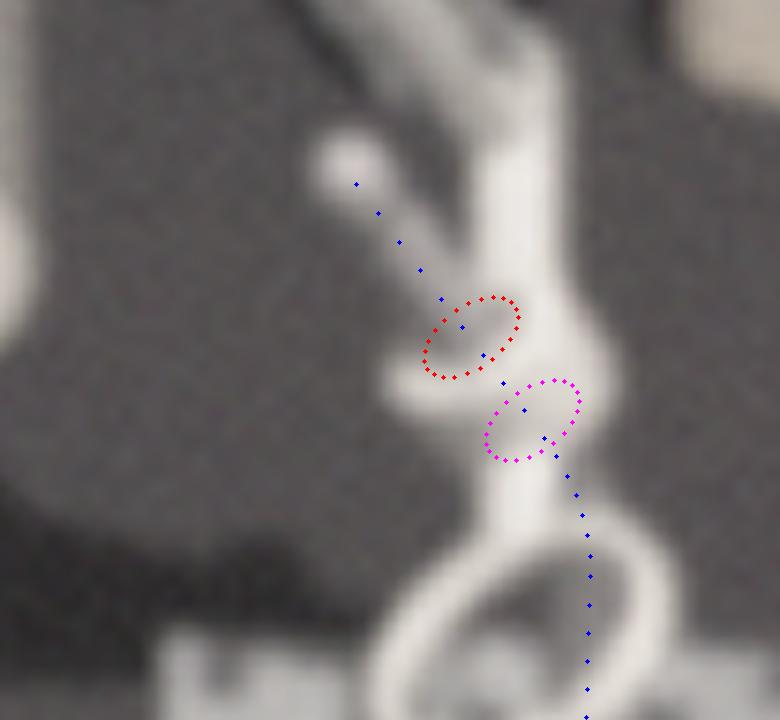

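View pics/ov7_top.png

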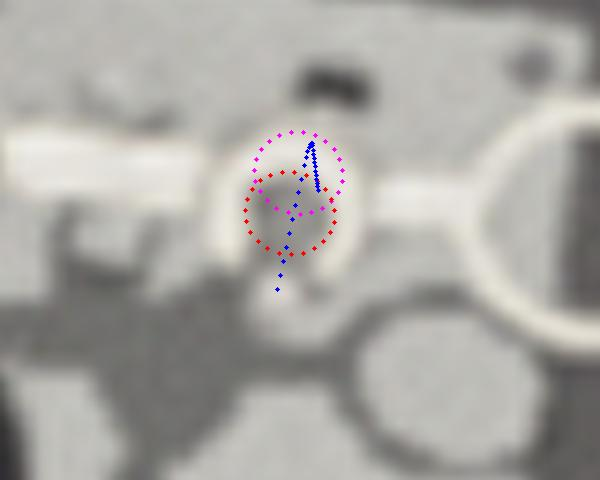

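Aligned, with no contact. I'll finish the straight leg, then start round the bend at 3°/row.

```bash
python3 -m jog '0 0 0 0 0 3 5;0 0 0 0 0 3 5;0 0 0 0 0 2.5 5;0 0 0 0 0 2.5 5;0 0 0 0 0 2.5 5;0 0 0 0 0 0 5'; python3 ov.py 7;  python3 -m jog '0 -.0524 0 .5 0 3.15 5;0 -.0524 0 .5 0 3.15 5;0 -.0524 0 .5 0 3.15 5;0 0 0 0 0 0 5';cat >> ov.py <<'E'
c=np.array([-.06,0,.115]);e=bs-c;print("arc: R",round(1000*np.hypot(e[0],e[2]),1),"ang",np.degrees(np.arctan2(e[2],e[0])).round(1),"y",round(1000*bs[1],1))
E
python3 ov.py 7
```

```text
time: 12.25
eef_pos: [0.5186, 0.1318, 0.1541]
orientation: [180.0, -30.0, -6.0]
wrist_force: [-0.4, -0.3, -1.4]
opening: 0.137
12.25 [0.5186 0.1318 0.1541] [179.98 -29.97  -6.02] [-0.4 -0.3 -1.4] [ 0.05  0.35 -0.02]
boss centre in stand mm [ -8.3   0.7 144.6] axis stand [-0.5    0.     0.866]
s -60.2 perp x -0.5 y 0.7
time: 12.65
eef_pos: [0.5251, 0.1309, 0.1472]
orientation: [180.0, -21.0, -6.1]
wrist_force: [0.6, 0.3, -1.9]
opening: 0.129
12.65 [0.5251 0.1309 0.1472] [179.98 -20.99  -6.07] [ 0.6  0.3 -1.9] [0.03 0.28 0.01]
boss centre in stand mm [ -3.4   0.6 136.9] axis stand [-0.358  0.001  0.934]
s -69.4 perp x -0.0 y 0.6
arc: R 60.7 ang 21.2 y 0.6
```

```bash
python3 -m jog '0 -.0524 0 .4 0 3.15 5;0 -.0524 0 .4 0 3.15 5;0 -.0524 0 .4 0 3.15 5;0 0 0 0 0 0 5';python3 look.py 8; python3 ov.py 8
```

```text
time: 13.05
eef_pos: [0.5291, 0.1307, 0.1384]
orientation: [180.0, -12.1, -6.0]
wrist_force: [0.7, -1.3, -1.6]
opening: 0.131
13.15 [0.5282 0.1308 0.1381] [179.99 -12.08  -6.01] [-0.9  0.6 -1. ] [ 0.07  0.18 -0.01]
boss centre in stand mm [ -1.8   0.8 127.4] axis stand [-0.209  0.     0.978]
s -78.4 perp x -3.5 y 0.8
arc: R 59.5 ang 12.0 y 0.8
```

View pics/ov8_side.png

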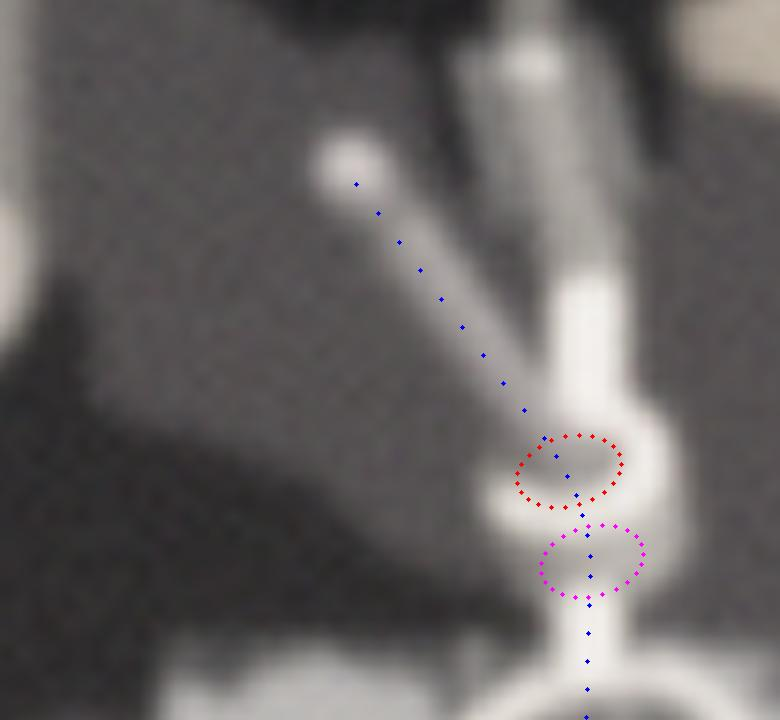

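View pics/ov8_top.png

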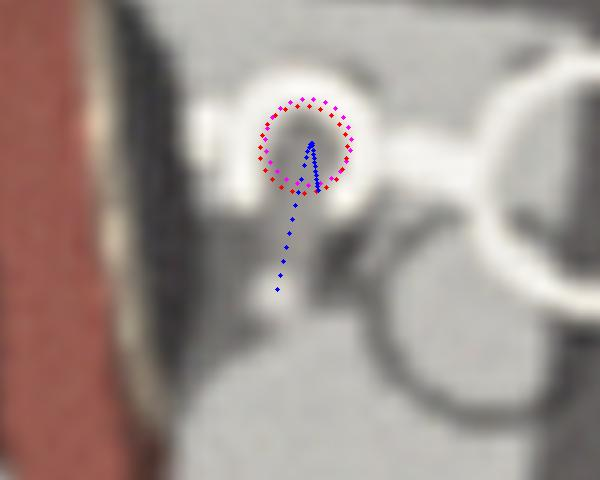

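```bash
python3 -m jog '0 -.0524 0 .7 0 3.15 5;0 -.0524 0 .6 0 3.15 5;0 -.0524 0 .6 0 3.15 5;0 -.0524 0 .6 0 3.15 5;0 0 0 0 0 0 5'; python3 ov.py 8
```

```text
time: 13.65
eef_pos: [0.5327, 0.1303, 0.1258]
orientation: [180.0, -0.0, -6.0]
wrist_force: [-0.2, -0.2, -1.3]
opening: 0.129
13.65 [0.5327 0.1303 0.1258] [ 1.7998e+02 -4.0000e-02 -6.0300e+00] [-0.2 -0.2 -1.3] [ 0.04 -0.   -0.05]
boss centre in stand mm [  0.4   0.7 114.9] axis stand [-0.001  0.     1.   ]
s -90.3 perp x -7.8 y 0.7
arc: R 60.4 ang -0.1 y 0.7
```

```bash
python3 -m jog '0 0 0 0 0 3 5;0 0 0 0 0 3 5;0 0 0 0 0 3 5;0 0 0 0 0 3 5;0 0 0 0 0 3 5;0 0 0 0 0 3 5;0 0 0 0 0 3 5;0 0 0 0 0 3 5;0 0 0 0 0 3 5;0 0 0 0 0 3 5;0 0 0 0 0 3 5;0 0 0 0 0 3 5;0 0 0 0 0 3 5;0 0 0 0 0 3 5;0 0 0 0 0 0 5';sed -i 's/,(0,150)/&/' look.py; sed -i 's/"side":(225,150,110,120)/"side":(225,165,110,120)/' look.py; sed -i 's/("side",(225,150)/("side",(225,165)/; s/y0=150/y0=200/;s/(120,130,200,160)/(60,90,200,160)/' ov.py; python3 look.py 9; python3 ov.py 9
```

```text
time: 15.15
eef_pos: [0.532, 0.1304, 0.0836]
orientation: [180.0, 0.1, -6.0]
wrist_force: [-0.3, -0.3, -0.8]
opening: 0.13
15.25 [0.5324 0.1304 0.0841] [180.     0.    -6.02] [ 0.2  0.4 -1.2] [ 0.04 -0.05 -0.02]
boss centre in stand mm [ 0.1  0.8 73.1] axis stand [0. 0. 1.]
s -126.3 perp x -29.0 y 0.8
arc: R 73.2 ang -34.9 y 0.8
```

View pics/ov9_side.png

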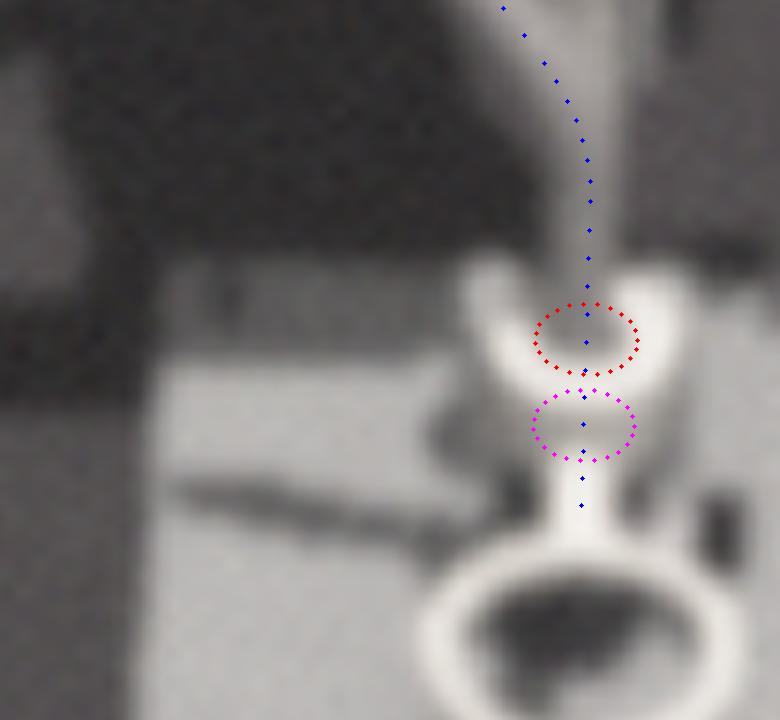

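View pics/ov9_top.png

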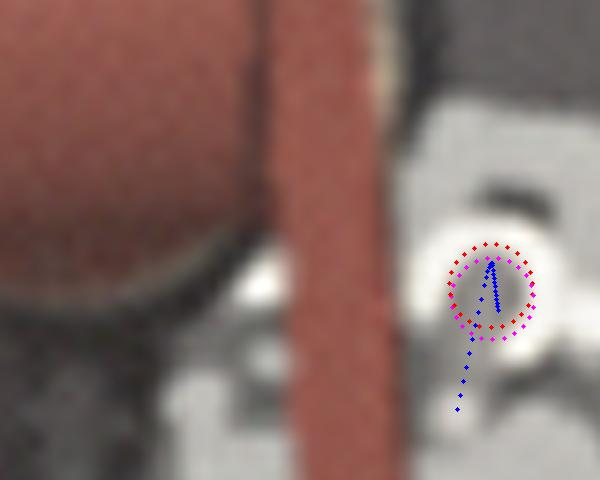

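Upright and centred on the rod in the side view (rod and bore both at x≈585). Now the final gentle lowering.

```bash
python3 -m jog '0 0 0 0 0 2 5;0 0 0 0 0 2 5;0 0 0 0 0 2 5;0 0 0 0 0 2 5;0 0 0 0 0 2 5;0 0 0 0 0 2 5;0 0 0 0 0 2 5;0 0 0 0 0 1 5;0 0 0 0 0 1 5;0 0 0 0 0 0 5;0 0 0 0 0 0 5'; python3 ov.py 9;python3 -m jog '0 0 0 0 0 .5 5;0 0 0 0 0 0 5';python3 -m jog '0 0 0 0 0 .5 5;0 0 0 0 0 0 5';python3 -m jog '0 0 0 0 0 .5 5;0 0 0 0 0 0 5'
```

```text
time: 16.35
eef_pos: [0.5325, 0.1304, 0.0683]
orientation: [-180.0, -0.0, -6.0]
wrist_force: [0.2, 0.2, -1.3]
opening: 0.129
16.35 [0.5325 0.1304 0.0683] [-1.80e+02 -1.00e-02 -6.02e+00] [ 0.2  0.2 -1.3] [ 0.05 -0.02  0.02]
boss centre in stand mm [ 0.2  0.8 57.3] axis stand [-0. -0.  1.]
s -140.1 perp x -36.8 y 0.8
arc: R 83.4 ang -43.8 y 0.8
time: 16.55
eef_pos: [0.5324, 0.1304, 0.0677]
orientation: [180.0, -0.0, -6.0]
wrist_force: [0.4, 0.8, -0.2]
opening: 0.131
time: 16.75
eef_pos: [0.5324, 0.1304, 0.0671]
orientation: [180.0, 0.0, -6.0]
wrist_force: [0.4, -0.2, -1.0]
opening: 0.132
time: 16.95
eef_pos: [0.5324, 0.1304, 0.0666]
orientation: [180.0, 0.0, -6.0]
wrist_force: [-0.2, 0.5, -0.6]
opening: 0.135
```

```bash
python3 -m jog '0 0 0 0 0 .5 5;0 0 0 0 0 0 5';python3 -m jog '0 0 0 0 0 .5 5;0 0 0 0 0 0 5';python3 -m jog '0 0 0 0 0 .5 5;0 0 0 0 0 0 5'
```

```text
time: 17.15
eef_pos: [0.5325, 0.1304, 0.0663]
orientation: [180.0, -0.0, -6.0]
wrist_force: [-0.8, 0.5, -1.1]
opening: 0.133
time: 17.35
eef_pos: [0.5326, 0.1305, 0.0662]
orientation: [-180.0, -0.0, -6.0]
wrist_force: [-1.7, 0.0, 2.6]
opening: 0.134
time: 17.55
eef_pos: [0.5326, 0.1305, 0.0661]
orientation: [180.0, 0.0, -6.0]
wrist_force: [-2.4, -0.7, 4.5]
opening: 0.133
```

Contact came at TCP z = 0.066, as predicted for fully home, at about 4 N. I'll release gradually and look.

```bash
python3 -m jog '0 0 0 0 0 -.5 5;0 0 0 0 0 0 14;0 0 0 0 0 0 18;0 0 0 0 0 0 24;0 0 0 0 0 0 30;0 0 0 0 0 0 30;0 0 0 0 0 0 30;0 0 0 0 0 0 30'; python3 look.py 10; python3 -c "
import cv2
a=cv2.imread('pics/side10.png');print(a.shape)"
```

```text
time: 18.35
eef_pos: [0.5324, 0.1304, 0.0657]
orientation: [180.0, -0.0, -6.0]
wrist_force: [-0.3, -0.9, -0.6]
opening: 0.353
(600, 550, 3)
```

View pics/side10.png

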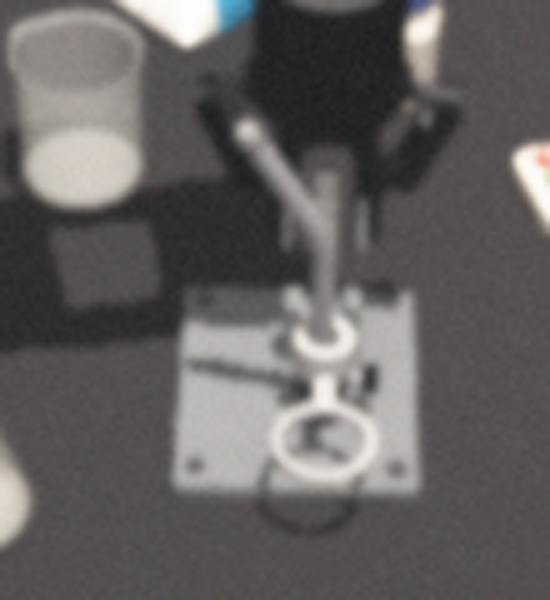

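The boss is seated at (322,338) between the fingers and the saddle. I'll retreat straight up.

```bash
python3 -m jog '0 0 0 0 0 -10 30;0 0 0 0 0 -15 30;0 0 0 0 0 -25 30;0 0 0 0 0 -40 30;0 0 0 0 0 -40 30;0 0 0 0 0 -40 30;0 0 0 0 0 -40 30;0 0 0 -40 0 0 30;0 0 0 -40 -20 0 30;0 0 0 -20 -40 0 30;0 0 0 0 -45 0 30;0 0 0 0 -45 0 30;0 0 0 0 -45 0 30;0 0 0 0 -45 0 30;0 0 0 0 0 0 30'; sed -i 's/"top":(215,160,90,80)/"top":(205,160,110,100)/' look.py; python3 look.py 11; python3 - <<'E'
from station import capture
import cv2
cv2.imwrite("pics/full11.png",capture("side")["img"][:,:,::-1])
E
```

```text
time: 19.95
eef_pos: [0.4577, 0.3837, 0.2766]
orientation: [-179.9, -0.0, -5.7]
wrist_force: [-0.1, -0.4, -1.6]
opening: 0.351
```

View pics/side11.png

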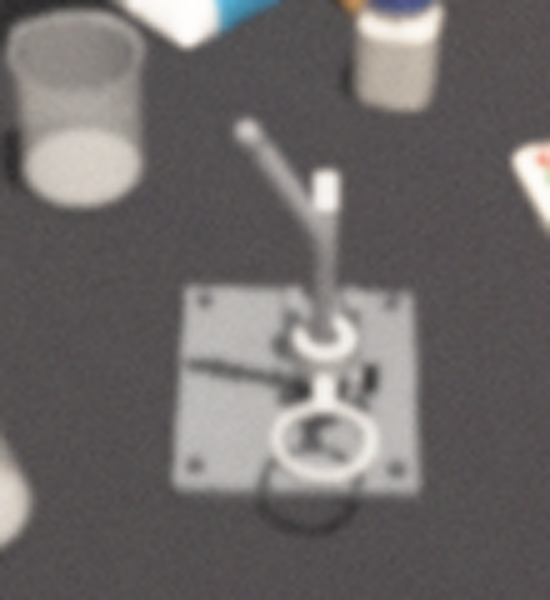

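View pics/top11.png

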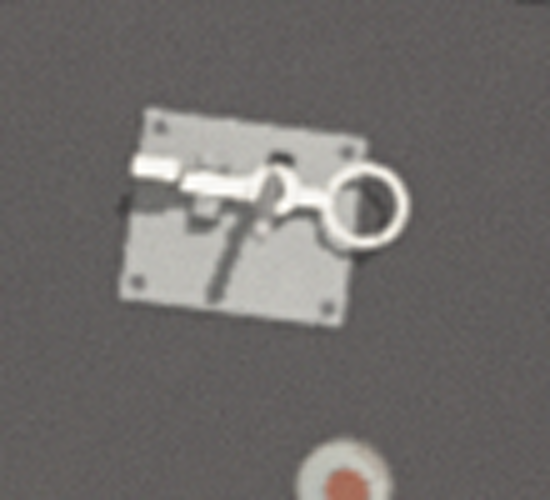

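View pics/full11.png

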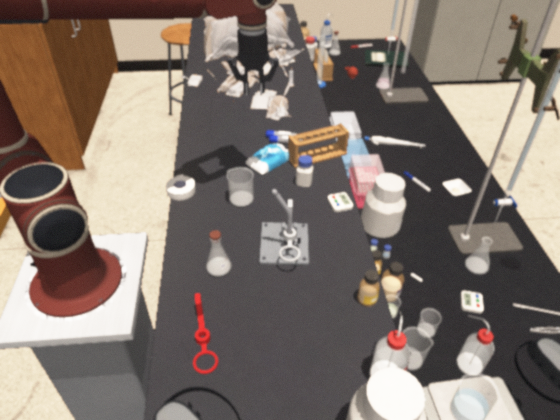

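```bash
python3 - <<'E'
from h import *
import cv2
A=Rz(np.radians(-6));o=np.array([.5248,.059,0])
for n,off,bias in(("side",(225,165),np.array([.6,1.9])),("top",(205,160),np.zeros(2))):
    a=cv2.imread(f"pics/{n}11.png");x0,y0=(180,130)if n=="side" else(100,90);k=2
    im=cv2.resize(a[y0:y0+300,x0:x0+330],None,fx=k,fy=k,interpolation=cv2.INTER_CUBIC)
    def d(q,c):
        u=proj(n,A@np.array(q)+o)+bias;u=((u-off+.5)*5-.5-[x0,y0])*k;cv2.circle(im,tuple(np.round(u).astype(int)),2,c,-1)
    for t in np.linspace(0,6.28,28):
        d([.016*np.cos(t),.016*np.sin(t),.065],(0,0,255));d([.026*np.cos(t),-.058+.026*np.sin(t),.051],(0,255,0))
    for x in(-.006,.006):
        for y in(.056,.084): d([x,y,.102],(255,0,0))
        for y in(.02,.04,.055): d([x,y,.055],(255,0,255))
    for x in (-.011,.011):
        for y in(.034,.05): d([x,y,.053],(0,255,255))
    cv2.imwrite(f"pics/fin_{n}.png",im)
E
```

```text
(no output)
```

View pics/fin_side.png

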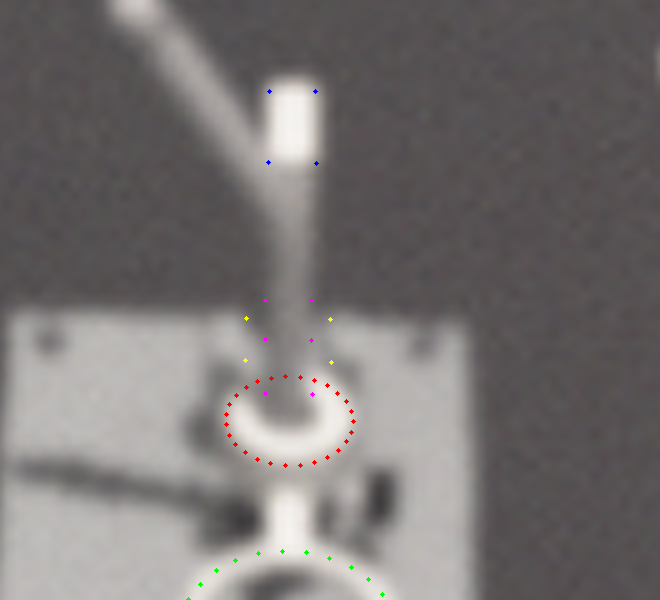

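View pics/fin_top.png

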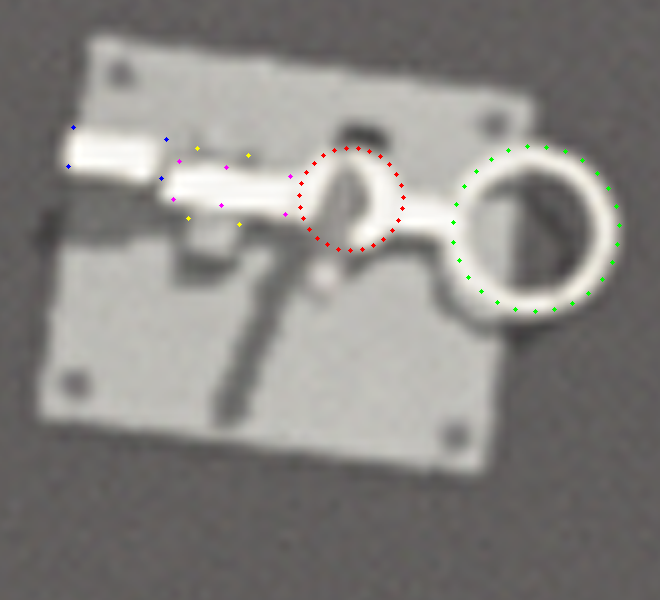

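In the final views the boss, ring and grip-plate outlines match the fully seated model in the side view. The arm lies between the cheeks, and the beaker and bottles look unmoved.

```bash
python3 - <<'E'
from station import arm
print(arm.hand_in())
E
```

```text
the job is handed in; nothing more can be done
None
```

I fitted the grey support on the stand and handed the job in at about 20 s of robot time, well under the 58 s limit.

**What I did:**
- I gripped the support by its plate, threaded the boss over the free end of the rod with the hand tilted 30°, and followed the leaning leg, the bend and the upright part.
- The boss was lowered in 0.5 mm steps at the end. I then opened the hand and moved it clear.

**What the checks showed:**
- **Forces:** the wrist force stayed within about 2 N (noise level) all the way down the rod. It rose only at the stop collar, to about 4.5 N.
- **Height:** contact came at TCP height 0.066 m, where the boss should be fully home. An arm resting on a cheek would have touched about 8 mm earlier.
- **Level:** in the last side view the boss, ring and plate outlines match the seated, level position.
- **Surroundings:** the beaker and bottles look unmoved, and the hand ended well clear of the stand.

**What disagreed:**
- **Side camera offset:** it read about 2 px low against the robot's own position, so I corrected for that. After the correction it still put the rod about 1 px off what the top view showed.
- **Arm in the saddle:** in the top view the far end of the arm is about 2 mm off the model (under 2° of turn). The arm seems to lie a few mm towards the +x cheek rather than centred, but still between the cheeks.

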